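# Ready the balance: shut the draft shield, tare, start the self-adjustment

## Task

Get the laboratory balance ready for its daily self-adjustment: with a fingertip, push the open glass top door of its draft shield fully shut (it has a tab for that), then lightly tap the long tare bar to zero it, and after that lightly tap the square key at the other end of the key row to start the adjustment. Only touch and push, lift or carry nothing: do not press the two small round keys between, do not tap a key while the shield is open, keep every touch gentle and do not shift the balance or the things standing round it. Finish with the shield shut, the keys sprung back and the hand clear.

Things in the scene. Friction and masses are not known exactly. Their poses are not given: they have to be found in the camera images.
- balance: White bench balance with a glass draft shield, loose on rubber feet, about 4 kg; 310 mm deep (its x), 200 wide (its y), 189 high over the tab. Origin under its centre; x points from its front (keys) to its back, y to the left seen from the front, z up. A black key deck, 44 mm deep and 45 high, runs along the front edge; its four grey keys stand in a row at x = -128 mm. The steel pan is empty.
- door_tab (a point): Middle of the top edge of the grey tab on the sliding glass top door: an upright plate 50 mm wide (balance y), 8 thick (balance x), 20 mm high above the glass; this point is 189 mm above the worktop. Behind the tab (towards the back) lies 137 mm of bare glass of the same door: a fingertip can go down there, just short of the glass, and push the tab to the front.
- shield_front (a point): Middle of the top front edge of the glass chamber, 172 mm above the worktop. The chamber spans balance x = -36 to +140 mm and y = -91 to +91 mm. In front of it a sloping display rises from the key deck at x = -92 mm to 65 mm high at x = -45 mm.
- shield_door (a joint): Opening of the sliding glass top door, m: 0 = fully shut against the front stop (tab at balance x = -12 mm), up to 0.10 open; it opens towards the back of the balance (its +x) and starts 0.04 to 0.075 open. It slides with about 1.2 N of friction and stays where it is left.
- tare_bar_top (a point): Centre of the top face of the long tare bar, the left end of the key row seen from the front: 52 mm (balance y) by 18 mm (balance x), top 53 mm above the worktop, 8 mm above the deck; at balance x = -128, y = +62 mm.
- tare_bar (a joint): Travel of the tare bar, m, 0 = up, 0.006 = fully down; springs back. It takes 1 N to start and 6.5 N fully down (0.9 N per mm), and registers a tap when it is 2.5 mm down (3.3 N).
- adjust_key_top (a point): Centre of the top face of the square adjustment key, 18 by 18 mm, the right end of the row seen from the front: same height as the tare bar, balance x = -128, y = -70 mm.
- adjust_key (a joint): Travel of the square key, m; same spring, travel and 2.5 mm tapping point as the tare bar.
- power_key (a joint): Travel of the small round power key (15 mm across, balance x = -128, y = +12 mm, same height), m; not to be pressed. Its edge is 16 mm from the tare bar.
- unit_key (a joint): Travel of the small round unit key (15 mm across, balance x = -128, y = -24 mm, same height), m; not to be pressed.
- vial_near: Loose capped 20 ml glass vial, 22 mm across, 78 mm high, standing on the worktop by the left side of the balance; origin at the centre of its foot. Bystander.
- vial_far: Another such vial, standing by the right side of the balance. Bystander.
- bottle: Loose clear glass bottle with black cap, 59 mm across, 116 mm high, on the worktop by the right side of the balance; origin at the centre of its foot. Bystander.
- marker: Marker pen, 136 mm long, lying on the worktop between the balance and the pier. Bystander.
- pier_1: Fixed wall between two bays of the hood: from x = 0.25 m (boxes on its front) to the rear wall, y = -0.18 to -0.01 m, past 1.5 m high. The balance is in the bay left of it (y > 0), open in front up to 0.93 m; above that a panel hangs at x = 0.31 m. An arm that starts right of the pier must fold or stand up before it swings left, then come down outside the bay. The origin is at its foot.

How it is judged:
By the outcome, as a careful person would: the job done as asked, in the order asked, and still so for the second after the job is handed in, with the robot touching nothing.
It also fails if it takes over 72 s, if anything falls off the work surface, if the arm or the gripper's body presses on something with over 40 N, if the wrist force passes 120 N, or if a joint passes its speed limit or range.

## Robot

A 6-joint arm with a two-finger parallel gripper is mounted at the origin on a cart in front of the work surface, level with it; the furniture and walls round the work are solid. World frame = base frame: x ahead of the robot, y to its left, z up, the work surface at z = 0. Lengths are in mm, angles in rad, forces in N, time in s.
With the tool pointing down it reaches from about 350 to 875 mm from the base axis. Payload 4.2 kg.
Tool frame: the origin (TCP) lies on the mounting face of the last link; the fingertips stand 173 mm ahead of it and the grasp point (between the pads) lies 155 mm ahead of it; z points along the fingers, y is the direction in which the jaws open and shut (so a half turn about z gives the same grasp; the last joint's range is limited). The gripper opens to 85 mm and grips with 20 to 120 N. Pads are 22 mm wide; open, the fingers measure 114 mm over their backs; the gripper's body (76 mm by 85 mm) begins 54 mm behind the grasp point. The pads swing forward as they close: fully open they stand 13 mm farther back than shut.
Start: joints at [1.37, 0.385, 0.008, 0, -1.194, -0.259], TCP at [277.322, 560.083, 404.712] pointing down, gripper open.
Joint ranges: [-3.14, 3.14], [-1.21, 2.06], [-1.07, 1.41], [-3.16, 2.05], [-2.99, -0.16], [-3.1, 3.1]. Speed limits (rad/s): [2.79, 2.79, 3.14, 3.14, 3.14, 3.14].

## Interface

Orientations are given as a unit quaternion [x, y, z, w].
In Python, from bench import arm gives the robot as it stands. The module is installed in compiled form; this text tells all that it offers.
- The arm moves only by the tool play_rows, never from a script. Its argument "moves" is a list of rows, each a list of 3 entries, a list of its own where there are three numbers: the shift along the world's x, y, z in units of 30 cm (1.0 is 30 cm), then the turn about the world's z in units of 30 degrees (1.0 is 30 degrees), then the gripper's target within -1 to 1 (shut at 1, half-way at 0, fully open at -1). In form: [[[x, y, z], turn, jaw], ...]. A call has 1 to 12 rows; each row is the pose to reach, as a shift and turn from the pose measured when the call began; what a row does not reach only later rows make up. A row lasts 1/8 s, in which the tool goes at most 62.5 mm and 10.7 degrees, less where a joint would pass 70% of its speed; a pose out of reach is approached as far as the arm can. A call with a number of a shift or a turn outside -1 to 1 is refused whole. A call with a gripper value outside its range is refused whole. The fingers move at their own pace and stop on an object; the grip force is fixed at half the most. Time passes only in rows, so rows that repeat a pose let the fingers close. It gives the time, the measured TCP pose, the force and the opening at its end, in the units of the state.
- arm.read_state(): the state, without advancing time (a new reading comes with each control period).
- arm.get_image(name): name is "side" or "top"; returns a dict with "pixels" (480x640x3 uint8, red, green, blue), "vfov" (degrees; the focal length in pixels is half the picture's height over the tangent of half this angle, whatever the lens; pixels are square), "cx", "cy" (the principal point, pixels), "xyz" and "rotation" of the camera in the world. Camera axes: x right, y up, looking along -z (the intrinsics and any distortion apply to the point x, -y, -z); pixel columns grow to the right and rows downward; lengths in mm; the calibration is good to about 2 mm. A picture is of the moment at which its call begins. There is no depth.
- arm.job_done(): hands the job in, once; it reports no verdict.
Trained networks look in a picture, given as the dict that the camera call returned (one of the last four; its "shot" number tells which), for a name from the list of things; names that differ only in an ending like _2 or _b are one class to them, and where a whole thing is asked for, a point or a joint stands for the part that bears it (a point fixed in the world has none). Each returns a list of dicts, best first, with "conf" (0 to 1); they miss things now and then, are a little off and sometimes report something else, mostly with a low value. They report only what shows in the picture. A call takes as long as a camera call.
- arm.look_for(name, picture): "centre" ([x, y, z] in mm, in world coordinates, good to about 4 mm: the middle of the surface that is visible of it).
The state is a dict: "clock": time; "joints": joint angles; "joint_vel": joint speeds; "joint_efforts": joint torques, N m; "position": TCP position; "ee_rot": TCP orientation; "contact_force": force on the tool from outside, world axes, zero at the start; "wrist_torque": the same for the moment, N m; "gripper_width": finger opening in mm.
Only numpy, scipy, OpenCV 4.12 (cv2) and the standard library are available. Lean on these libraries where they do the work, as an engineer would, in place of code of your own. Each camera call takes 0.05 s, during which the arm holds its last target.

## Working session

There is one attempt and no reset: what is moved stays moved. The work goes in short steps, Python scripts to look and compute and a tool call to move; the robot and the scene stay as the last step left them, time stands still between calls to the robot, and variables do not carry over. Pictures are saved under pics/ and viewed, and the job is handed in when it is done.

Besides the shell and the picture viewer there is one more tool, called after ">>>" as name(argument=value, ...), one argument or row to a line, values as JSON. play_rows: Moves the arm, as the interface text tells. Shifts and turns lie within -1 to 1; 1 stands for 30 cm of shift or 30 degrees of turn. Its arguments: {"type":"object","properties":{"moves":{"type":"array"}},"required":["moves"]}

```bash
mkdir -p pics; cat > h.py <<'E'
import numpy as np, cv2
from bench import arm
def shot(name,fn):
    p=arm.get_image(name); cv2.imwrite('pics/'+fn,cv2.cvtColor(np.asarray(p['pixels']),cv2.COLOR_RGB2BGR)); return p
def proj(p,X):
    R=np.array(p['rotation']); 
    if R.shape!=(3,3):
        from scipy.spatial.transform import Rotation as Ro; R=Ro.from_quat(R).as_matrix()
    c=R.T@(np.array(X,float)-np.array(p['xyz'])); f=240/np.tan(np.radians(p['vfov']/2))
    return p['cx']+f*c[0]/-c[2], p['cy']+f*-c[1]/-c[2]
def ray(p,u,v,z):
    R=np.array(p['rotation']); 
    if R.shape!=(3,3):
        from scipy.spatial.transform import Rotation as Ro; R=Ro.from_quat(R).as_matrix()
    f=240/np.tan(np.radians(p['vfov']/2))
    d=R@np.array([(u-p['cx'])/f,-(v-p['cy'])/f,-1]); o=np.array(p['xyz'],float)
    return o+d*(z-o[2])/d[2]
E
python3 - <<'E'
from h import *
print(arm.read_state())
for n in ['top','side']:
    p=shot(n,n+'1.png'); print({k:v for k,v in p.items() if k!='pixels'})
    for t in ['balance','door_tab','shield_front','tare_bar_top','adjust_key_top','power_key','unit_key','vial_near','vial_far','bottle','marker']:
        print(n,t,[(np.round(d['centre'],0).tolist(),round(d['conf'],2)) for d in arm.look_for(t,p)[:2]])
E
```

```text
{'clock': 0.0, 'joints': array([ 1.36963459e+00,  3.85563810e-01,  6.62010651e-03, -5.09345214e-04,
       -1.19397749e+00, -2.58603315e-01]), 'joint_vel': array([ 6.32248312e-05, -7.12212183e-05, -2.14053882e-03, -1.63307578e-03,
       -4.67969469e-04, -6.33918770e-04]), 'joint_efforts': array([ 7.93078857e-05, -3.92288625e+01,  1.88390905e+01,  4.18587148e+00,
       -4.71942229e-03, -2.89868396e-08]), 'position': array([277.20985037, 559.93235379, 403.61300883]), 'ee_rot': array([ 9.73671179e-01, -2.27954494e-01, -2.06097705e-04,  1.06879245e-03]), 'contact_force': array([ 0.76401883, -1.38897366, -0.32372581]), 'wrist_torque': array([0.00824204, 0.0410805 , 0.01620731]), 'gripper_width': 85.32001444857694}
{'vfov': 45.72253124906324, 'cx': 318.91504898780215, 'cy': 234.7429715156948, 'xyz': array([  95.63601778,  320.47177265, 1431.84551137]), 'rotation': array([-0.07603324,  0.10700129,  0.79315573, -0.59470468]), 'shot': 1}
top balance [([522.0, 343.0, 66.0], 0.82)]
top door_tab [([590.0, 386.0, 164.0], 0.65)]
top shield_front [([525.0, 341.0, 67.0], 0.68)]
top tare_bar_top [(
[... 350 characters left out ...]
742569880516, 'xyz': array([-948.66197177,  240.26499277,  629.30168658]), 'rotation': array([-0.33642362,  0.3585    ,  0.62738932, -0.60388702]), 'shot': 2}
side balance [([505.0, 345.0, 90.0], 0.88), ([630.0, 220.0, 66.0], 0.65)]
side door_tab [([615.0, 386.0, 171.0], 0.67)]
side shield_front [([390.0, 336.0, 53.0], 0.23)]
side tare_bar_top [([392.0, 336.0, 47.0], 0.6)]
side adjust_key_top []
side power_key []
side unit_key []
side vial_near [([406.0, 448.0, 41.0], 0.82), ([502.0, 343.0, 91.0], 0.26)]
side vial_far [([518.0, 184.0, 48.0], 0.72), ([402.0, 452.0, 44.0], 0.25)]
side bottle [([631.0, 221.0, 68.0], 0.64), ([613.0, 389.0, 167.0], 0.51)]
side marker [([442.0, 33.0, 13.0], 0.47)]
```

View pics/top1.png

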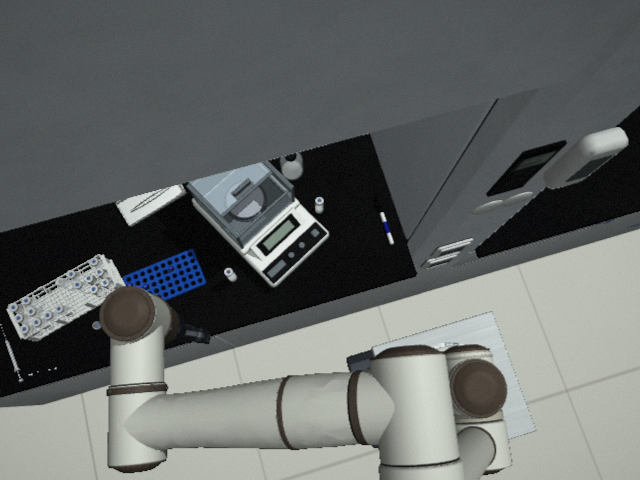

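View pics/side1.png

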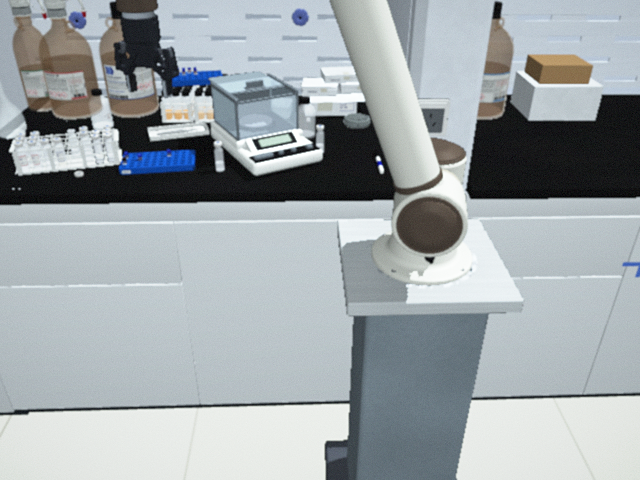

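The top view shows the balance at about (258,215), keys facing the lower right and the tab near (243,187). The side view shows it at (265,120), with the vials at (218,157) and (320,135). I'll refine the pose by overlaying the model on the pictures.

```bash
cat >> h.py <<'E'
def mk(cx,cy,yaw):
    a=np.radians(yaw);c,s=np.cos(a),np.sin(a)
    return lambda x,y,z: np.array([cx+c*x-s*y, cy+s*x+c*y, z])
def overlay(p,T,op,fn,box,k):
    im=cv2.cvtColor(np.asarray(p['pixels']),cv2.COLOR_RGB2BGR); x0,y0,x1,y1=box
    im=cv2.resize(im[y0:y1,x0:x1],None,fx=k,fy=k,interpolation=cv2.INTER_CUBIC)
    cv2.imwrite('pics/raw_'+fn,im)
    def poly(pts,col):
        q=[proj(p,T(*t)) for t in pts]; q=np.array([((u-x0+.5)*k,(v-y0+.5)*k) for u,v in q],np.int32)
        cv2.polylines(im,[q],True,col,1)
    R=lambda xa,xb,ya,yb,z:[(xa,ya,z),(xb,ya,z),(xb,yb,z),(xa,yb,z)]
    poly(R(-155,155,-100,100,0),(0,0,255)); poly(R(-36,140,-91,91,172),(0,255,0))
    poly(R(-137,-119,36,88,53),(255,0,255)); poly(R(-137,-119,-79,-61,53),(255,0,255))
    poly(R(-16+op,-8+op,-25,25,189),(0,165,255)); poly(R(-154,-111,-99,99,45),(255,255,0))
    cv2.imwrite('pics/'+fn,im)
E
python3 - <<'E'
from h import *
T=mk(532,342,29.5)
p=arm.get_image('top'); overlay(p,T,75,'ot.png',(170,140,340,300),4.5)
print(proj(p,(532,342,0)))
p=arm.get_image('side'); overlay(p,T,75,'os.png',(195,60,340,185),5.5)
E
```

```text
(np.float64(260.48106060649303), np.float64(224.7165911013666))
```

View pics/ot.png

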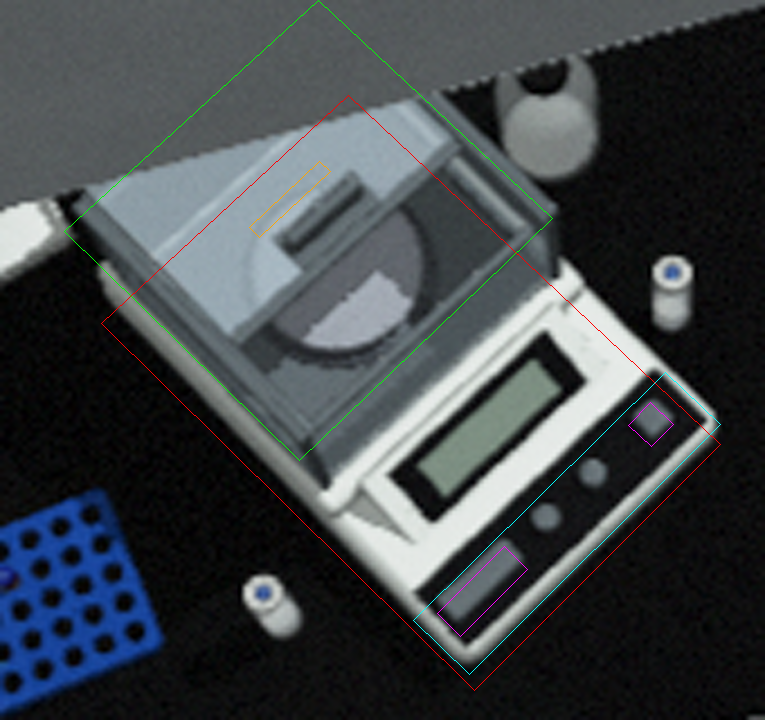

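View pics/os.png

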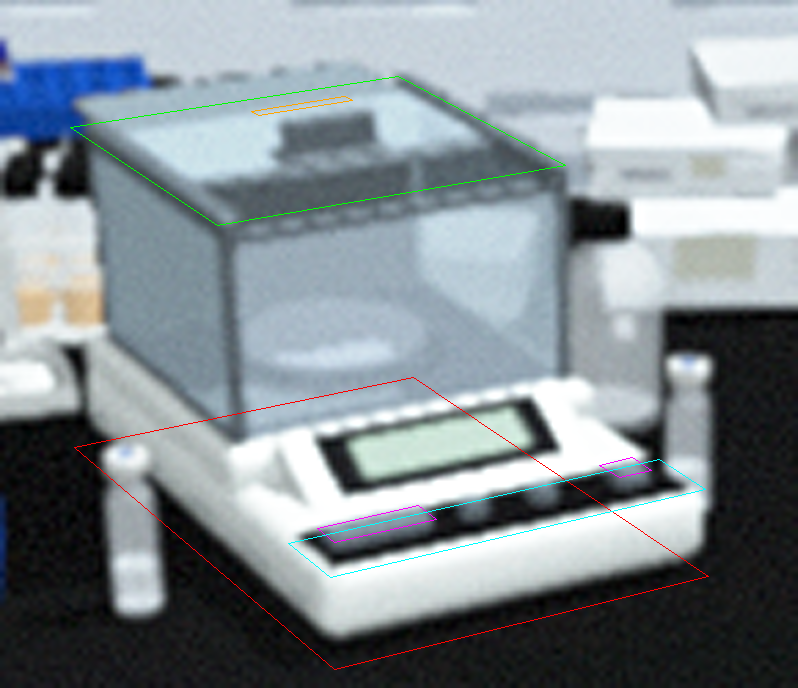

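View pics/raw_ot.png

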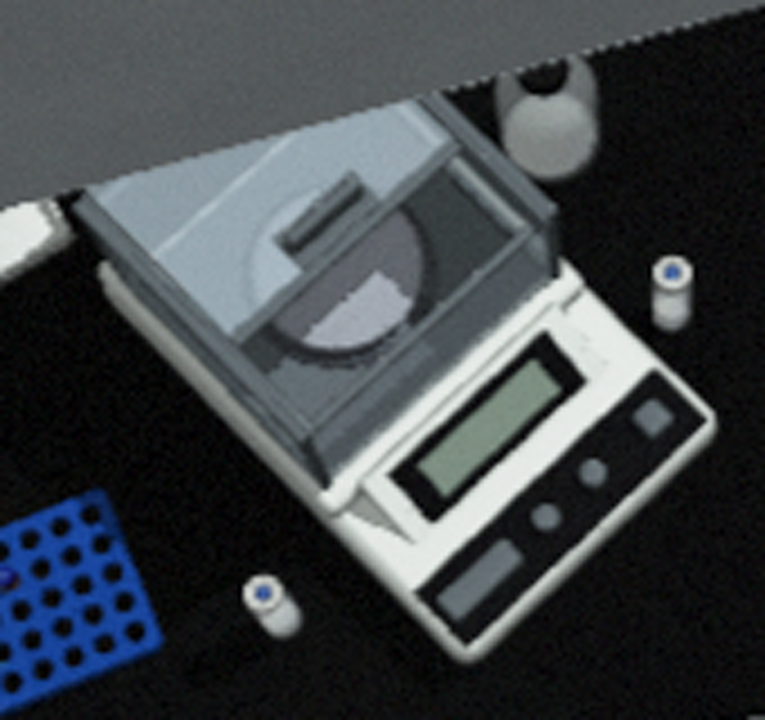

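```bash
cat > fit.py <<'E'
from h import *
from scipy.optimize import least_squares
P={n:arm.get_image(n) for n in ('top','side')}
O=[('top',(479,578),(-128,62,53)),('top',(545,516),(-128,12,53)),('top',(593,472),(-128,-24,53)),('top',(653,416),(-128,-70,53)),
('top',(310,443),(-36,91,172)),('top',(556,212),(-36,-91,172)),
('side',(378,523),(-128,62,53)),('side',(472,505),(-128,12,53)),('side',(543,493),(-128,-24,53)),('side',(630,469),(-128,-70,53)),
('side',(224,234),(-36,91,172)),('side',(566,176),(-36,-91,172)),
('top',(318,211),('t',0,189)),('side',(329,115),('t',0,189))]
def uv(n,q): return ((q[0]/4.5+169.5,q[1]/4.5+139.5) if n=='top' else (q[0]/5.5+194.5,q[1]/5.5+59.5))
def res(v,cams=('top','side')):
    T=mk(*v[:3]); r=[]
    for n,q,m in O:
        if n not in cams: continue
        x=v[3]-12 if m[0]=='t' else m[0]
        r+=list(np.array(proj(P[n],T(x,m[1],m[2])))-uv(n,q))
    return np.array(r)
for c in (('top','side'),('top',),('side',)):
    s=least_squares(res,[532,342,29.5,50],args=(c,)); print(c,s.x.round(1)); print(s.fun.reshape(-1,2).round(1).tolist())
    if len(c)==2: v=s.x
T=mk(*v[:3])
for nm,m in dict(tare=(-128,62,53),adj=(-128,-70,53),tab=(v[3]-12,0,189)).items(): print(nm,T(*m).round(1))
overlay(P['top'],T,v[3],'ot2.png',(170,140,340,300),4.5)
overlay(P['side'],T,v[3],'os2.png',(195,60,340,185),5.5)
E
python3 fit.py
```

```text
('top', 'side') [537.3 338.8  28.5  56.5]
[[0.6, 0.9], [0.5, 0.8], [0.1, 0.6], [-0.1, 0.6], [-2.3, 1.1], [0.2, -0.4], [0.3, -0.6], [0.8, -1.2], [0.3, -1.7], [-0.1, -0.7], [-0.3, -2.4], [1.1, -2.4], [0.3, 0.0], [-0.3, -0.6]]
('top',) [538.4 338.3  28.6  56.4]
[[0.7, 0.4], [0.6, 0.2], [0.3, 0.1], [0.0, 0.0], [-2.1, 0.6], [0.2, -1.0], [0.4, -0.4]]
('side',) [528.1 339.5  28.7  54. ]
[[-0.0, 0.8], [0.6, 0.2], [0.1, -0.3], [-0.2, 0.6], [-0.8, -1.2], [0.8, -1.4], [-0.4, 0.7]]
tare [395.3 332.2  53. ]
adj [458.3 216.2  53. ]
tab [576.4 360.1 189. ]
```

View pics/ot2.png

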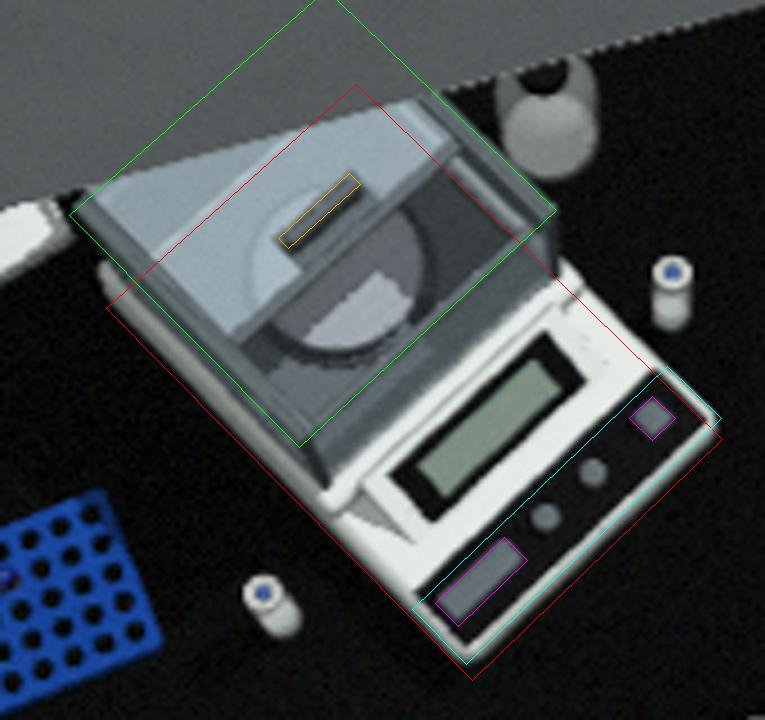

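View pics/os2.png

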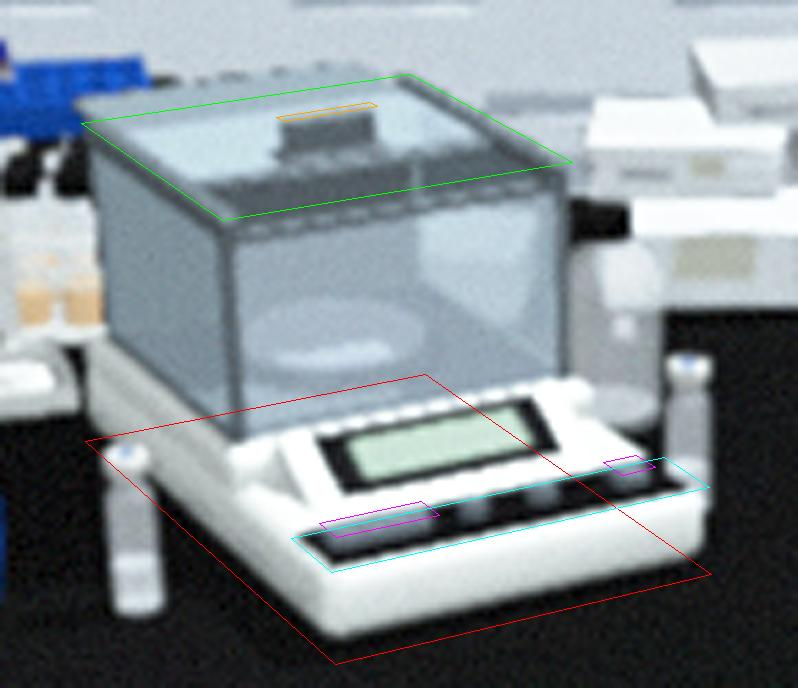

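Both overlays agree to a few mm: balance at about (536,339), yaw 28.5°, door about 56 mm open. Next I shut the jaw and go above the balance, turning the jaw line along the balance's y.

>>> play_rows(
  moves=[
    [[0.1,-0.05,0.03],0.2,1],
    [[0.2,-0.1,0.06],0.4,1],
    [[0.3,-0.16,0.1],0.6,1],
    [[0.4,-0.22,0.1],0.8,1],
    [[0.5,-0.28,0.1],1,1],
    [[0.6,-0.34,0.1],1,1],
    [[0.68,-0.4,0.1],1,1],
    [[0.68,-0.4,0.1],1,1],
    [[0.68,-0.4,0.1],1,1],
  ],
)

```text
clock: 2.52
position: [481.1, 440.3, 434.6]
ee_rot: [0.999, 0.032, -0.0, -0.0]
contact_force: [-0.6, 1.4, -0.8]
gripper_width: 0.4
```

>>> play_rows(
  moves=[
    [[0.1,-0.05,0],0.3,1],
    [[0.2,-0.1,0],0.55,1],
    [[0.3,-0.14,0],0.83,1],
    [[0.44,-0.2,-0.05],0.83,1],
    [[0.44,-0.2,-0.1],0.83,1],
    [[0.44,-0.2,-0.1],0.83,1],
  ],
)

```text
clock: 3.28
position: [612.2, 380.9, 402.5]
ee_rot: [0.969, 0.247, -0.002, 0.001]
contact_force: [0.2, -0.5, 0.1]
gripper_width: -0.1
```

```bash
cat > look.py <<'E'
import sys
from h import *
tag=sys.argv[1]; op=float(sys.argv[2])
T=mk(536,339,28.5)
s=arm.read_state(); pos=s['position']; print(s['clock'],pos.round(1),s['ee_rot'].round(3),s['contact_force'].round(2))
a=np.radians(-28.5); d=pos[:2]-[536,339]; print('balance xy',[round(d[0]*np.cos(a)-d[1]*np.sin(a),1),round(d[0]*np.sin(a)+d[1]*np.cos(a),1)],'tip z',round(pos[2]-173,1))
for n,b,k in(('top',(170,120,340,300),4),('side',(195,30,340,185),4)):
    p=arm.get_image(n); overlay(p,T,op,f'{n}_{tag}.png',b,k)
    tip=pos-[0,0,173]; u,v=proj(p,tip); print(n,'tip px',round(u,1),round(v,1),'crop',round((u-b[0]+.5)*k),round((v-b[1]+.5)*k))
a=cv2.imread(f'pics/raw_top_{tag}.png');b=cv2.imread(f'pics/raw_side_{tag}.png')
E
python3 look.py a 56
```

```text
3.275 [612.2 380.9 402.5] [ 0.969  0.247 -0.002  0.001] [ 0.24 -0.54  0.12]
balance xy [np.float64(87.0), np.float64(0.5)] tip z 229.5
top tip px 225.3 168.3 crop 223 195
side tip px 246.3 61.1 crop 207 126
```

View pics/raw_side_a.png

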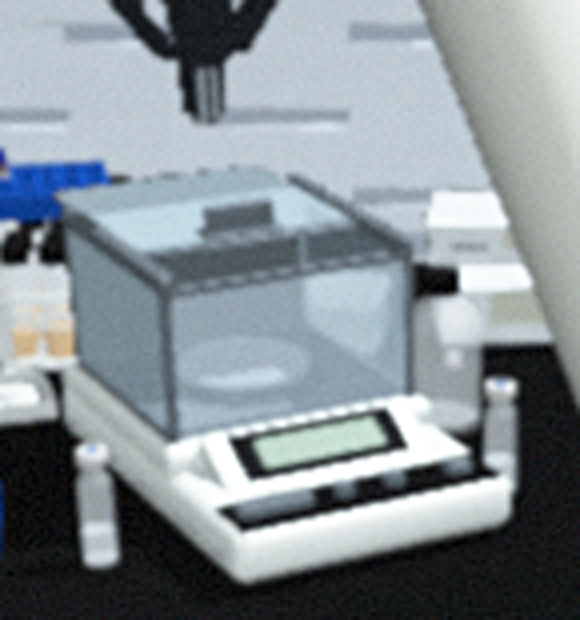

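View pics/raw_top_a.png

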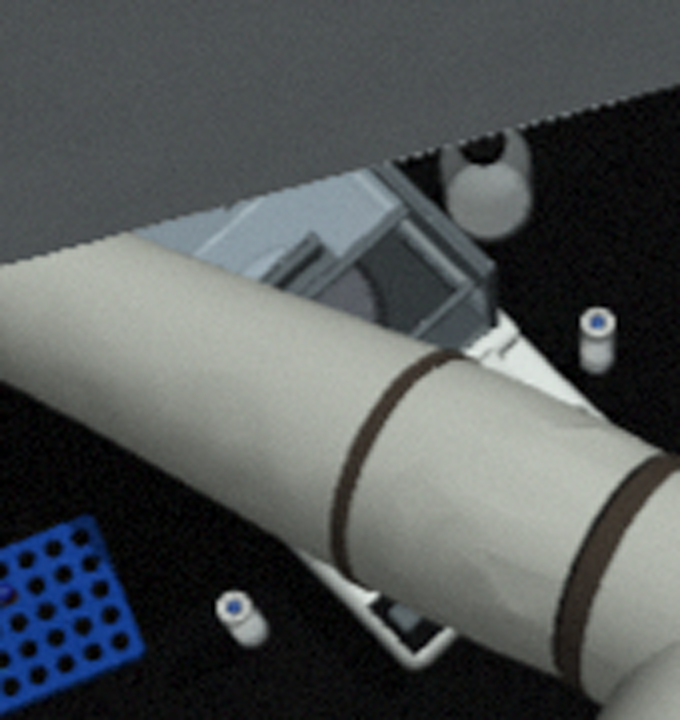

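The side view puts the tip at crop (205,124) against (207,126) predicted, so the tip length is right. The tab, at (238,215), lies in front of it. Now down behind the tab.

>>> play_rows(
  moves=[
    [[0,0,-0.05],0,1],
    [[0,0,-0.1],0,1],
    [[0,0,-0.13],0,1],
    [[0,0,-0.15],0,1],
    [[0,0,-0.16],0,1],
    [[0,0,-0.165],0,1],
    [[0,0,-0.165],0,1],
  ],
)

```text
clock: 4.25
position: [612.1, 381.3, 356.0]
ee_rot: [0.969, 0.248, 0.0, -0.0]
contact_force: [0.9, 0.0, -0.4]
gripper_width: 0.1
```

```bash
python3 look.py b 56
```

```text
4.25 [612.1 381.3 356. ] [ 0.969  0.248  0.    -0.   ] [ 0.92  0.03 -0.4 ]
balance xy [np.float64(87.1), np.float64(0.9)] tip z 183.0
top tip px 228.2 175.8 crop 235 225
side tip px 247.2 78.3 crop 211 195
```

View pics/raw_side_b.png

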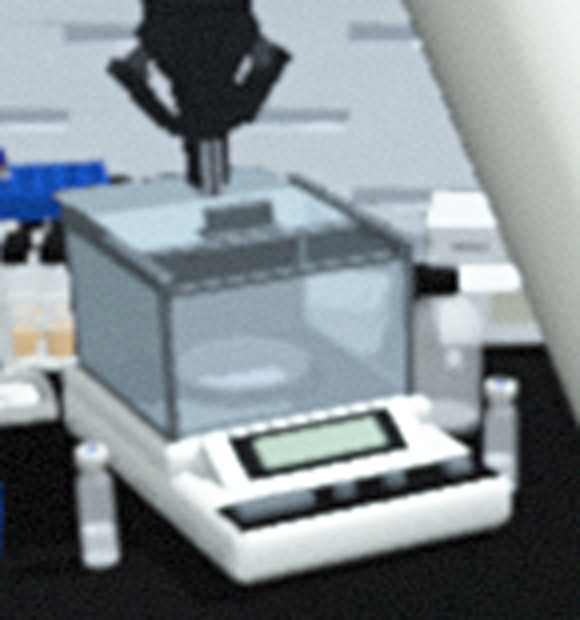

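>>> play_rows(
  moves=[
    [[0,0,-0.01],0,1],
    [[0,0,-0.016],0,1],
    [[-0.02,-0.011,-0.016],0,1],
    [[-0.04,-0.022,-0.016],0,1],
    [[-0.06,-0.033,-0.016],0,1],
    [[-0.08,-0.043,-0.016],0,1],
    [[-0.1,-0.054,-0.016],0,1],
    [[-0.12,-0.065,-0.016],0,1],
    [[-0.14,-0.076,-0.016],0,1],
    [[-0.16,-0.087,-0.016],0,1],
    [[-0.18,-0.098,-0.016],0,1],
    [[-0.18,-0.098,-0.016],0,1],
  ],
)

```text
clock: 5.85
position: [557.6, 351.4, 351.4]
ee_rot: [0.969, 0.248, -0.0, 0.0]
contact_force: [0.2, 0.7, -0.6]
gripper_width: -0.3
```

```bash
python3 look.py c 15
```

```text
5.85 [557.6 351.4 351.4] [ 0.969  0.248 -0.     0.   ] [ 0.23  0.73 -0.59]
balance xy [np.float64(24.9), np.float64(0.6)] tip z 178.4
top tip px 246.6 194.4 crop 309 299
side tip px 257.1 85.9 crop 250 225
```

View pics/raw_side_c.png

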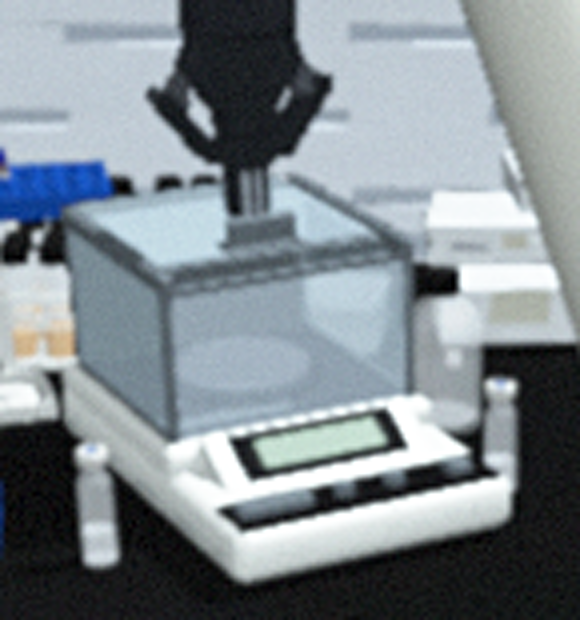

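View pics/raw_top_c.png

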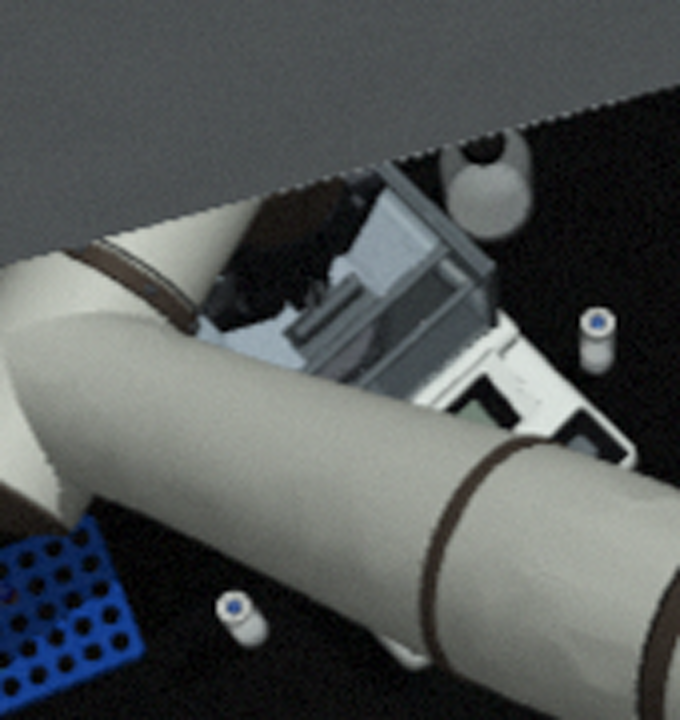

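The tab is following the finger (side crop (258,230)) and the balance hasn't moved. About 22 mm is left; I'll go slowly.

>>> play_rows(
  moves=[
    [[-0.009,-0.005,0],0,1],
    [[-0.018,-0.01,0],0,1],
    [[-0.027,-0.015,0],0,1],
    [[-0.035,-0.019,0],0,1],
    [[-0.044,-0.024,0],0,1],
    [[-0.05,-0.027,0],0,1],
    [[-0.05,-0.027,0],0,1],
  ],
)

```text
clock: 6.82
position: [542.7, 343.2, 351.1]
ee_rot: [0.969, 0.247, -0.001, 0.001]
contact_force: [-0.2, 0.3, -0.7]
gripper_width: 0.4
```

>>> play_rows(
  moves=[
    [[-0.003,-0.0016,0],0,1],
    [[-0.006,-0.0032,0],0,1],
    [[-0.006,-0.0032,0],0,1],
  ],
)

```text
clock: 7.2
position: [540.9, 342.2, 351.1]
ee_rot: [0.969, 0.247, -0.001, 0.001]
contact_force: [0.4, 0.9, 0.8]
gripper_width: 0.6
```

>>> play_rows(
  moves=[
    [[-0.003,-0.0016,0],0,1],
    [[-0.006,-0.0032,0],0,1],
    [[-0.006,-0.0032,0],0,1],
  ],
)

```text
clock: 7.58
position: [539.2, 341.3, 351.2]
ee_rot: [0.969, 0.248, -0.0, 0.001]
contact_force: [1.4, 0.8, -2.1]
gripper_width: 0.3
```

```bash
python3 look.py d 0
```

```text
7.575 [539.2 341.3 351.2] [ 0.969  0.248 -0.     0.001] [ 1.39  0.76 -2.05]
balance xy [np.float64(3.9), np.float64(0.5)] tip z 178.2
top tip px 252.9 200.5 crop 333 324
side tip px 260.5 88.0 crop 264 234
```

View pics/raw_side_d.png

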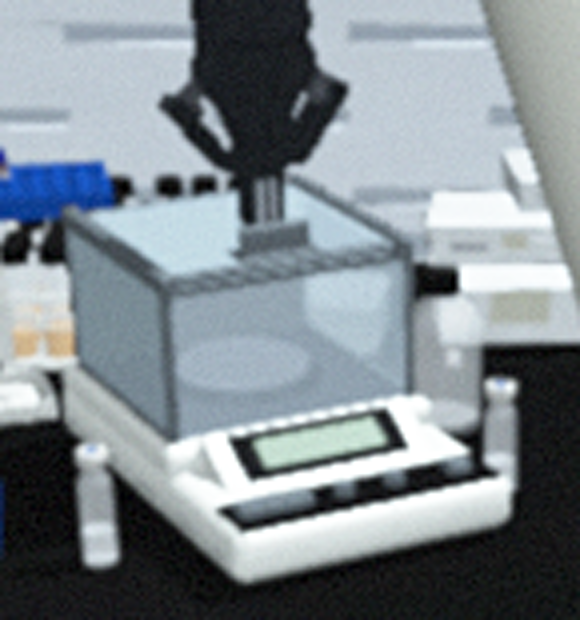

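View pics/raw_top_d.png

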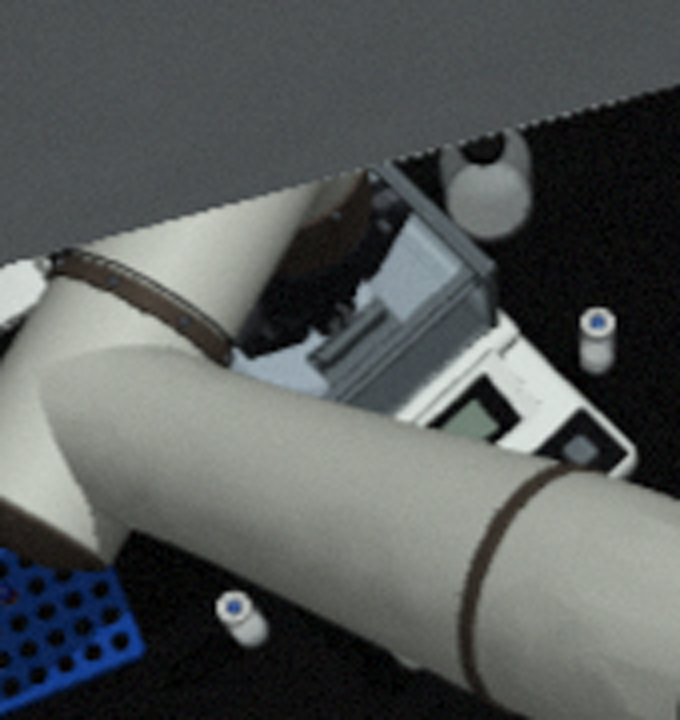

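The door's front edge is nearly at the front frame; the balance, vials and bottle haven't moved. I'll continue in 1 mm steps, watching the force.

>>> play_rows(
  moves=[
    [[-0.0035,-0.002,0],0,1],
    [[-0.0035,-0.002,0],0,1],
  ],
)

```text
clock: 7.92
position: [538.7, 341.0, 351.3]
ee_rot: [0.969, 0.248, 0.001, 0.0]
contact_force: [5.2, 2.0, -2.6]
gripper_width: -0.1
```

>>> play_rows(
  moves=[
    [[-0.0035,-0.002,0],0,1],
    [[-0.0035,-0.002,0],0,1],
  ],
)

```text
clock: 8.18
position: [538.3, 340.8, 351.3]
ee_rot: [0.969, 0.248, 0.002, -0.0]
contact_force: [5.0, 2.5, -2.7]
gripper_width: -0.1
```

>>> play_rows(
  moves=[
    [[-0.0035,-0.002,0],0,1],
    [[-0.0035,-0.002,0],0,1],
  ],
)

```text
clock: 8.43
position: [537.9, 340.5, 351.3]
ee_rot: [0.969, 0.248, 0.004, -0.001]
contact_force: [4.5, 2.3, -3.5]
gripper_width: -0.2
```

5.4 N along the push, while the tool only pivots about its tip: the door is on its stop. Backing off and rising.

>>> play_rows(
  moves=[
    [[0.02,0.011,0],0,1],
    [[0.04,0.022,0],0,1],
    [[0.04,0.022,0.06],0,1],
    [[0.04,0.022,0.15],0,1],
    [[0,0,0.2],0,1],
    [[-0.15,-0.05,0.2],0,1],
    [[-0.3,-0.1,0.2],0,1],
    [[-0.45,-0.1,0.2],0,1],
    [[-0.48,-0.03,0.2],0,1],
    [[-0.48,-0.03,0.2],0,1],
  ],
)

```text
clock: 9.68
position: [392.6, 331.5, 411.6]
ee_rot: [0.969, 0.249, 0.004, -0.001]
contact_force: [-0.2, -0.9, 0.6]
gripper_width: 0.2
```

```bash
python3 look.py e 0
```

```text
9.675 [392.6 331.5 411.6] [ 0.969  0.249  0.004 -0.001] [-0.23 -0.86  0.65]
balance xy [np.float64(-129.6), np.float64(61.9)] tip z 238.6
top tip px 271.5 252.5 crop 408 532
side tip px 260.2 81.3 crop 263 207
```

View pics/side_e.png

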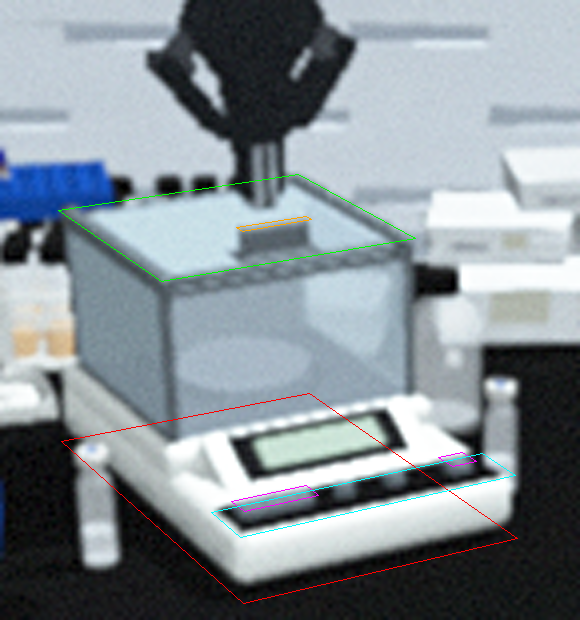

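View pics/top_e.png

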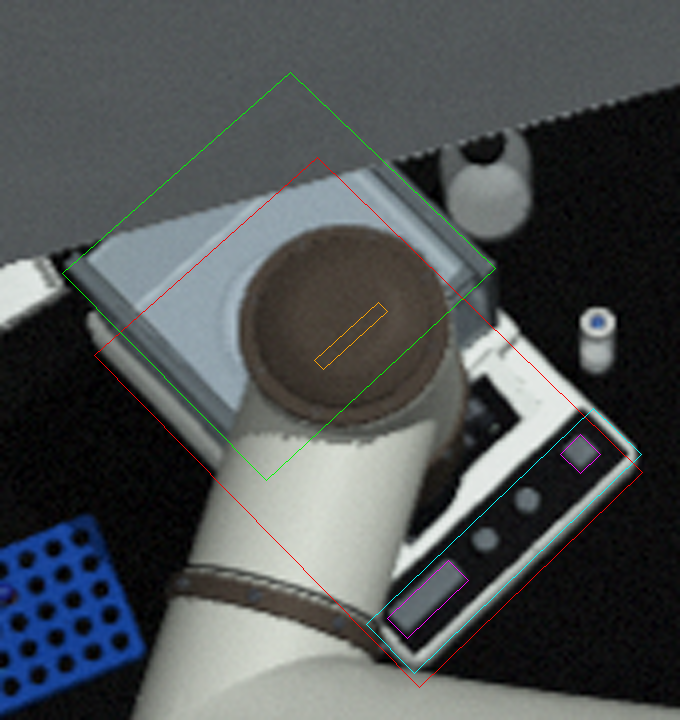

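The shield looks shut: the tab at side crop (275,238) sits on the model's shut position. The tip is above the tare bar, so I'll descend to about 12 mm over it.

>>> play_rows(
  moves=[
    [[0,0,-0.1],0,1],
    [[0,0,-0.2],0,1],
    [[0,0,-0.3],0,1],
    [[0,0,-0.4],0,1],
    [[0,0,-0.48],0,1],
    [[0,0,-0.54],0,1],
    [[0,0,-0.57],0,1],
    [[0,0,-0.58],0,1],
    [[0,0,-0.58],0,1],
    [[0,0,-0.58],0,1],
  ],
)

```text
clock: 11.02
position: [393.7, 331.2, 237.9]
ee_rot: [0.969, 0.248, 0.004, -0.001]
contact_force: [-0.6, -0.8, -0.4]
gripper_width: 0.0
```

```bash
python3 look.py f 0
```

```text
11.025 [393.7 331.2 237.9] [ 0.969  0.248  0.004 -0.001] [-0.55 -0.85 -0.43]
balance xy [np.float64(-128.8), np.float64(61.0)] tip z 64.9
top tip px 276.8 268.3 crop 429 595
side tip px 263.7 149.8 crop 277 481
```

View pics/raw_side_f.png

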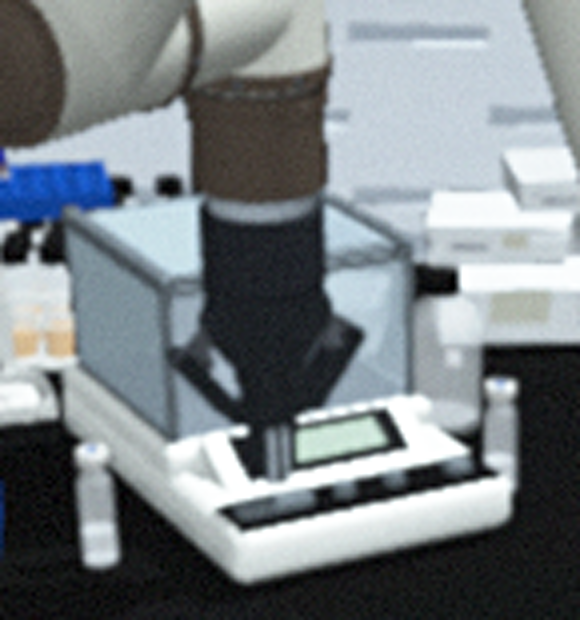

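View pics/raw_top_f.png

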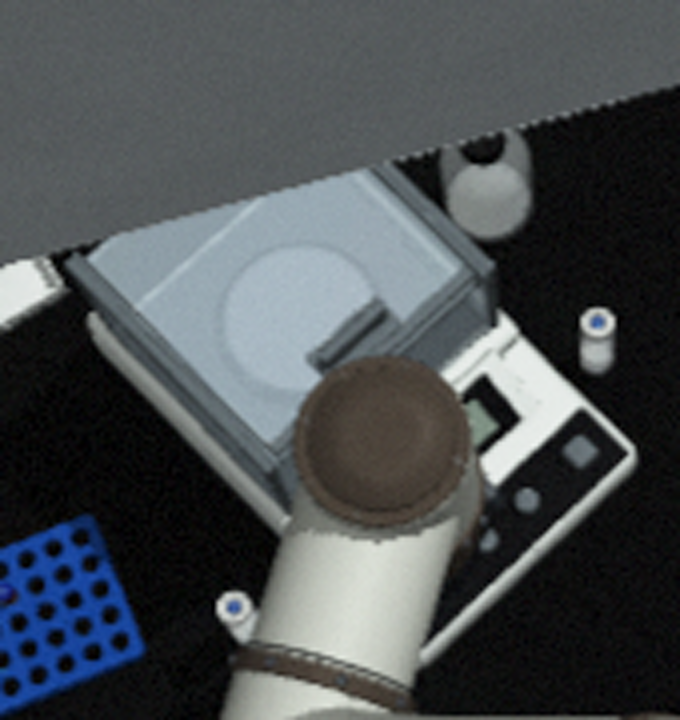

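The tip at side crop (277,478) is about 12 mm above the bar at (278,500). Nudging 1.5 mm to the front, then tapping in small steps.

>>> play_rows(
  moves=[
    [[-0.0045,-0.0025,-0.01],0,1],
    [[-0.0045,-0.0025,-0.02],0,1],
    [[-0.0045,-0.0025,-0.03],0,1],
    [[-0.0045,-0.0025,-0.03],0,1],
  ],
)

```text
clock: 11.62
position: [392.2, 330.3, 228.4]
ee_rot: [0.969, 0.248, 0.003, -0.001]
contact_force: [0.5, -0.2, -0.3]
gripper_width: -0.2
```

>>> play_rows(
  moves=[
    [[0,0,-0.006],0,1],
    [[0,0,-0.012],0,1],
    [[0,0,-0.012],0,1],
  ],
)

```text
clock: 12.0
position: [392.3, 330.4, 225.0]
ee_rot: [0.969, 0.248, 0.004, -0.001]
contact_force: [-0.6, -0.7, 2.8]
gripper_width: -0.0
```

>>> play_rows(
  moves=[
    [[0,0,-0.005],0,1],
    [[0,0,-0.005],0,1],
  ],
)

```text
clock: 12.25
position: [392.3, 330.5, 223.6]
ee_rot: [0.969, 0.248, 0.004, -0.001]
contact_force: [-0.6, -0.4, 3.4]
gripper_width: 0.1
```

>>> play_rows(
  moves=[
    [[0,0,-0.005],0,1],
    [[0,0,-0.005],0,1],
  ],
)

```text
clock: 12.5
position: [392.2, 330.5, 222.2]
ee_rot: [0.969, 0.248, 0.004, -0.001]
contact_force: [-0.7, -0.7, 5.0]
gripper_width: 0.1
```

5 N means about 4.4 mm down, past the 2.5 mm tapping point. Rising and crossing to the square key.

>>> play_rows(
  moves=[
    [[0,0,0.03],0,1],
    [[0,0,0.1],0,1],
    [[0,0,0.15],0,1],
    [[0.05,-0.09,0.15],0,1],
    [[0.1,-0.18,0.15],0,1],
    [[0.15,-0.27,0.15],0,1],
    [[0.19,-0.345,0.15],0,1],
    [[0.211,-0.383,0.15],0,1],
    [[0.211,-0.383,0.1],0,1],
    [[0.211,-0.383,0.055],0,1],
    [[0.211,-0.383,0.055],0,1],
  ],
)

```text
clock: 13.88
position: [455.1, 215.6, 237.6]
ee_rot: [0.969, 0.248, 0.002, -0.0]
contact_force: [-0.4, -0.3, -0.2]
gripper_width: -0.0
```

```bash
python3 look.py g 0
```

```text
13.875 [455.1 215.6 237.6] [ 0.969  0.248  0.002 -0.   ] [-0.43 -0.35 -0.22]
balance xy [np.float64(-129.9), np.float64(-69.9)] tip z 64.6
top tip px 315.1 232.4 crop 582 452
side tip px 309.2 140.4 crop 459 444
```

View pics/raw_side_g.png

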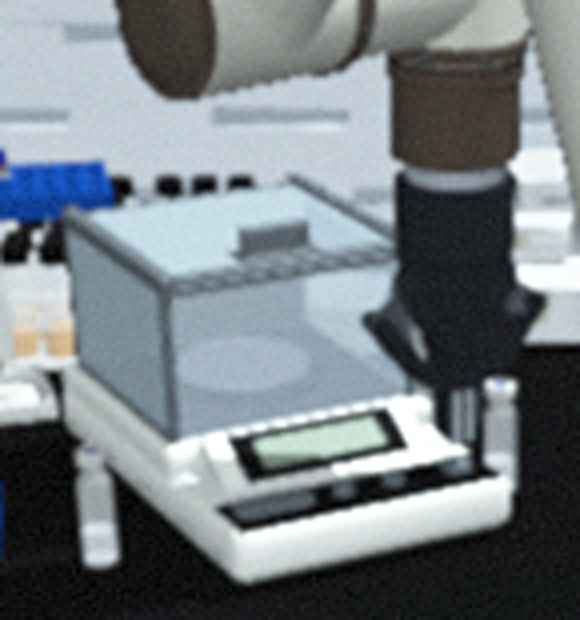

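View pics/raw_top_g.png

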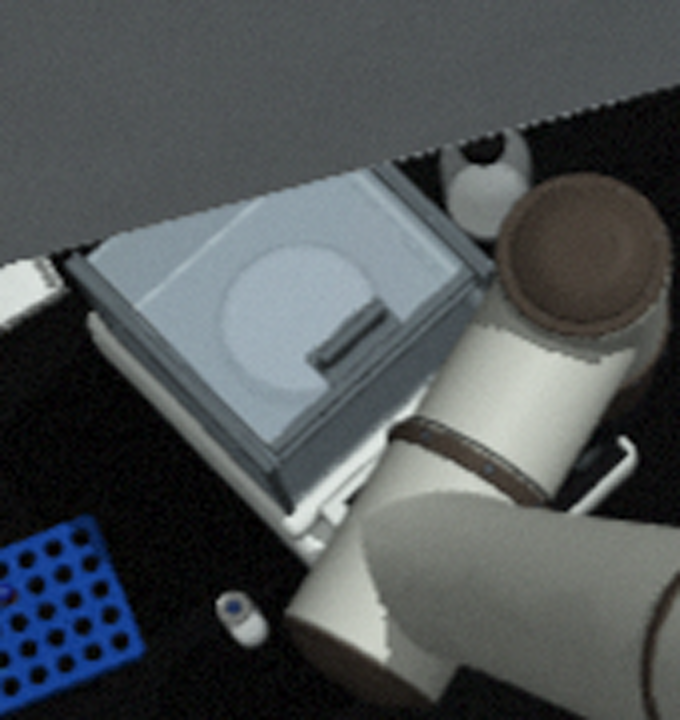

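The tip at side crop (460,443) is straight above the square key at (457,466), and the vials are where they were.

>>> play_rows(
  moves=[
    [[0,0,-0.01],0,1],
    [[0,0,-0.02],0,1],
    [[0,0,-0.03],0,1],
    [[0,0,-0.036],0,1],
    [[0,0,-0.042],0,1],
    [[0,0,-0.042],0,1],
  ],
)

```text
clock: 14.72
position: [455.6, 216.0, 226.1]
ee_rot: [0.969, 0.248, 0.004, -0.001]
contact_force: [0.1, -0.6, 1.1]
gripper_width: 0.1
```

>>> play_rows(
  moves=[
    [[0,0,-0.006],0,1],
    [[0,0,-0.006],0,1],
  ],
)

```text
clock: 14.98
position: [455.6, 216.0, 224.5]
ee_rot: [0.969, 0.248, 0.004, -0.001]
contact_force: [-0.3, 0.1, 2.9]
gripper_width: 0.1
```

>>> play_rows(
  moves=[
    [[0,0,-0.005],0,1],
    [[0,0,-0.005],0,1],
  ],
)

```text
clock: 15.22
position: [455.6, 216.0, 223.1]
ee_rot: [0.969, 0.248, 0.004, -0.001]
contact_force: [-1.3, -0.1, 4.1]
gripper_width: -0.1
```

>>> play_rows(
  moves=[
    [[0,0,-0.004],0,1],
    [[0,0,-0.004],0,1],
  ],
)

```text
clock: 15.48
position: [455.6, 216.0, 222.0]
ee_rot: [0.969, 0.249, 0.004, -0.001]
contact_force: [-2.2, -1.0, 5.5]
gripper_width: 0.2
```

5.5 N, so about 5 mm down: tapped. Straight up and clear.

>>> play_rows(
  moves=[
    [[0,0,0.03],0,1],
    [[0,0,0.1],0,1],
    [[0,0,0.25],0,1],
    [[0,0,0.4],0,1],
    [[0,0,0.55],0,1],
    [[-0.1,0.1,0.65],0,1],
    [[-0.2,0.25,0.7],0,1],
    [[-0.3,0.4,0.7],0,1],
    [[-0.4,0.6,0.7],0,1],
    [[-0.45,0.8,0.7],0,1],
    [[-0.45,0.95,0.7],0,1],
    [[-0.45,0.95,0.7],0,1],
  ],
)

```text
clock: 16.98
position: [319.9, 503.9, 430.3]
ee_rot: [0.968, 0.25, 0.003, -0.0]
contact_force: [-0.8, -0.6, -1.4]
gripper_width: -0.1
```

>>> play_rows(
  moves=[
    [[0,0.2,0],0,1],
    [[0,0.3,0],0,1],
    [[0,0.3,0],0,1],
  ],
)

```text
clock: 17.35
position: [319.9, 594.7, 428.9]
ee_rot: [0.968, 0.25, 0.002, 0.001]
contact_force: [-0.5, -0.9, -0.9]
gripper_width: -0.1
```

```bash
python3 look.py h 0; python3 fit.py|head -3
```

```text
17.35 [319.9 594.7 428.9] [0.968 0.25  0.002 0.001] [-0.54 -0.87 -0.91]
balance xy [np.float64(-67.9), np.float64(327.9)] tip z 255.9
top tip px 156.3 318.5 crop -53 796
side tip px 138.5 83.3 crop -224 215
('top', 'side') [537.3 338.8  28.5  56.5]
[[0.6, 0.9], [0.5, 0.8], [0.1, 0.6], [-0.1, 0.6], [-2.3, 1.1], [0.2, -0.4], [0.3, -0.6], [0.8, -1.2], [0.3, -1.7], [-0.1, -0.7], [-0.3, -2.4], [1.1, -2.4], [0.3, 0.0], [-0.3, -0.6]]
('top',) [538.4 338.3  28.6  56.4]
```

View pics/raw_side_h.png

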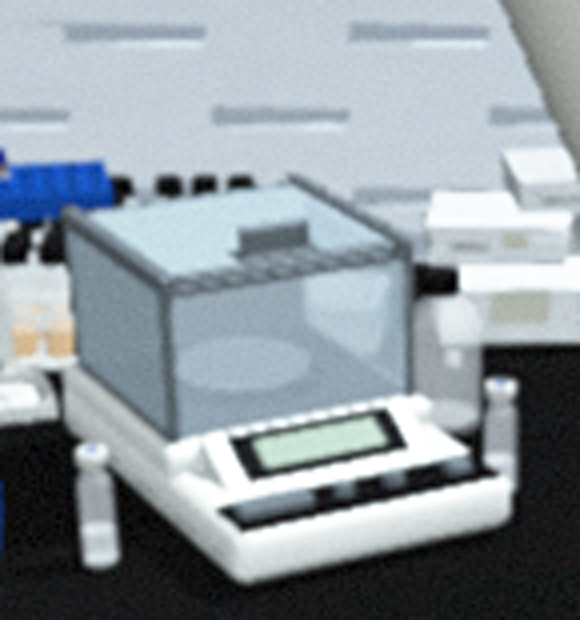

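View pics/top_h.png

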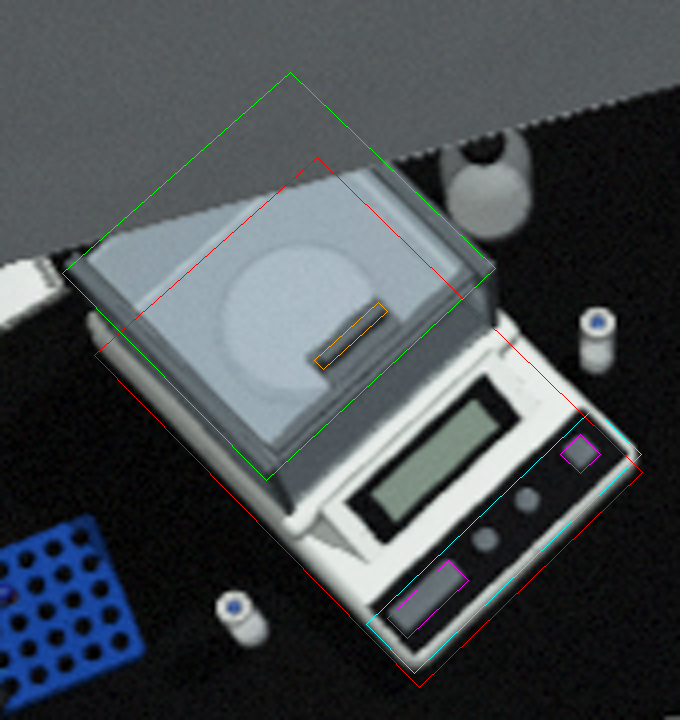

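The tab lies on the shut position (top crop (350,336)), the keys are up, and the balance, vials and bottle match the first pictures. Handing in.

```bash
python3 -c "
from bench import arm
print(arm.job_done())"
```

```text
the job is handed in; nothing more can be done
None
```

I shut the shield, tapped the tare bar, then tapped the square adjustment key, and handed the job in at about 17.4 s with the hand clear. I got no verdict back.

- **Shield:** I pushed the door from about 56 mm open until it met its stop, where the push read about 5.5 N and the tip went no further. In the last pictures the tab sits on the shut position.
- **Tare bar:** I pressed it to 5.0 N, about 4.4 mm down by its spring figures and past the 2.5 mm tapping point.
- **Square key:** I pressed it to 5.5 N, about 5 mm down.
- **Surroundings:** The last pictures show all the keys up, and the balance, vials and bottle where they were at the start, judged by eye. The marker was outside the close-up views after the start, so I did not check it again. The hand did not go near it.
- **What disagreed:** The two cameras differed by up to about 10 mm on the balance's position along x. I went mostly by the top view and confirmed each touch by force. Key travel is worked out from force, not seen directly.

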